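File the vise parallels by thickness

TASK

Put the three steel parallels from the wooden rack back into the graded rack, each in the bay that matches its thickness: they look alike, so feel the thickness with the gripper as you pinch each one. Thinnest goes in the narrow green bay, the middle one in the yellow, the thickest in the wide red, each standing right down on the bay floor; do not force one into a bay that is too tight, and leave the oil bottle and the spark plug where they are.

Things in the scene. Friction and masses are not known exactly. Their poses are not given: they have to be found in the camera images.
- parallel_a_center (a point): Centre (35 mm above the underside) of one of three bright steel parallels: flat plates 90 mm long, 70 mm high, alike but for thickness: one is 8, one 11.5, one 15 mm thick; the letter does not tell which, it must be felt by pinching. x along its length, y through its thickness (pinch along y near the top), z up. Starts standing on its long edge in a bay of the wooden rack.
- parallel_b_center (a point): Centre (35 mm above the underside) of one of three bright steel parallels: flat plates 90 mm long, 70 mm high, alike but for thickness: one is 8, one 11.5, one 15 mm thick; the letter does not tell which, it must be felt by pinching. x along its length, y through its thickness (pinch along y near the top), z up. Starts standing on its long edge in a bay of the wooden rack.
- parallel_c_center (a point): Centre (35 mm above the underside) of one of three bright steel parallels: flat plates 90 mm long, 70 mm high, alike but for thickness: one is 8, one 11.5, one 15 mm thick; the letter does not tell which, it must be felt by pinching. x along its length, y through its thickness (pinch along y near the top), z up. Starts standing on its long edge in a bay of the wooden rack.
- parallel_a: The same plate as parallel_a_center; origin in the middle of its underside. 0.2 to 0.65 kg, two dark round holes low down. At the start upright, up to 2 mm off the middle of its wooden bay; all three change places.
- parallel_b: The same plate as parallel_b_center; origin in the middle of its underside. 0.2 to 0.65 kg, two dark round holes low down. At the start upright, up to 2 mm off the middle of its wooden bay; all three change places.
- parallel_c: The same plate as parallel_c_center; origin in the middle of its underside. 0.2 to 0.65 kg, two dark round holes low down. At the start upright, up to 2 mm off the middle of its wooden bay; all three change places.
- wood_rack: Fixed wooden rack, 110 x 196 mm, with three equal bays 65 mm apart along its y, 19 mm wide and 84 mm long, each holding one parallel upright; origin in the middle of its underside on the bench. Bay floor 12 mm and wall tops 29 mm above the bench, so a parallel's top is 82 mm above the bench.
- bay_narrow_seat (a point): Middle of the floor of the narrow bay (green foot): two upright aluminium fins 10 mm apart, 80 mm long, open at both ends and above. Takes the 8 mm parallel (a thicker one stays up in the mouth), whose underside must rest on this floor. x along the bay, y across it, z up. Fins are parallel for 22 mm above the floor, then flare for 10 mm to a mouth about 11 mm wider.
- bay_medium_seat (a point): Middle of the floor of the medium bay (yellow foot): two upright aluminium fins 13.5 mm apart, 80 mm long, open at both ends and above. Takes the 11.5 mm parallel (a thicker one stays up in the mouth), whose underside must rest on this floor. x along the bay, y across it, z up. Fins are parallel for 22 mm above the floor, then flare for 10 mm to a mouth about 11 mm wider.
- bay_wide_seat (a point): Middle of the floor of the wide bay (red foot): two upright aluminium fins 17 mm apart, 80 mm long, open at both ends and above. Takes the 15 mm parallel (a thicker one stays up in the mouth), whose underside must rest on this floor. x along the bay, y across it, z up. Fins are parallel for 22 mm above the floor, then flare for 10 mm to a mouth about 11 mm wider.
- bay_narrow: Fixed narrow bay (green foot); origin in the middle of its underside. Its floor is 14 mm and its flare tops are about 46 mm above the bench; the three bays stand 65 mm apart, side by side across their width, on a grey board 120 x 212 mm; the order of colours varies.
- bay_medium: Fixed medium bay (yellow foot), otherwise as bay_narrow.
- bay_wide: Fixed wide bay (red foot), otherwise as bay_narrow.
- oil_bottle: Bystander: yellow oil bottle with a blue spout, 60 mm across, 240 mm high; origin under its middle.
- spark_plug: Bystander: spark plug lying down, 18 x 72 x 16 mm; origin under its middle.
There are look-alikes about, which are no part of the job. What is shaped like the parallel_c but orange is not meant.

How it is judged:
By the outcome, as a careful person would: the job done as asked, in the order asked, and still so for the second after the job is handed in, with the robot touching nothing.
It also fails if it takes over 70 s, if anything falls off the work surface, if the arm or the gripper's body presses on something with over 40 N, if the wrist force passes 120 N, or if a joint passes its speed limit or range.

ROBOT

A 6-joint arm with a two-finger parallel gripper is mounted at the origin on a cart in front of the work surface, level with it; the furniture and walls round the work are solid. World frame = base frame: x ahead of the robot, y to its left, z up, the work surface at z = 0. Lengths are in m, angles in degrees, forces in N, time in s.
With the tool pointing down it reaches from about 0.375 to 0.925 m from the base axis. Payload 5.7 kg.
Tool frame: the origin (TCP) lies at the centre of the arm's flange, where the gripper is bolted on; the fingertips stand 173 mm ahead of it and the grasp point (between the pads) lies 155 mm ahead of it; z points along the fingers, y is the direction in which the jaws open and shut (so a half turn about z gives the same grasp; the last joint's range is limited). The gripper opens to 85 mm and grips with 20 to 120 N. Pads are 22 mm wide; open, the fingers measure 114 mm over their backs; the gripper's body (76 mm by 85 mm) begins 54 mm behind the grasp point. The pads swing forward as they close: fully open they stand 13 mm farther back than shut.
Start: joints at [-70.995, 20.558, 86.54, -0, 72.909, -6.595], TCP at [0.259, -0.541, 0.405] pointing down, gripper open.
Joint ranges: [-170.27, 170.27], [-57.76, 135], [12.27, 136.19], [-55.21, 235.2], [11.17, 155.16], [-170.74, 170.74]. Speed limits (degrees/s): [136.94, 136.94, 180, 180, 180, 180].

INTERFACE

Orientations are given as [roll, pitch, yaw] about the fixed x, y, z axes, in that order (R = Rz(yaw) Ry(pitch) Rx(roll)).
In Python, from station import status, optics, env, nets gives the robot as it stands.
- The arm moves only by the shell command python3 -m pendant 'ROWS' [FORCE]. ROWS is JSON, a list that holds one entry, the list of rows, each a list of 7 numbers: the shift along the world's x, y, z scaled (see below), then the turn, a rotation vector about the world's x, y, z scaled (see below), then the opening in per cent of the stroke, from 0 (shut) to 100 (fully open). A call has 1 to 20 rows; each row is the pose to reach, as a shift and turn from the pose commanded when the call began, turning the shorter way round; what a row does not reach only later rows make up. The controller multiplies each number of a shift by 0.5 m and each number of a turn by pi rad. A row lasts 1/12 s, in which the tool goes at most 41.7 mm and 7.16 degrees, less where a joint would pass 70% of its speed; a pose out of reach is approached as far as the arm can. A call with a number of a shift or a turn outside -1 to 1 is refused whole. A call with a gripper value outside its range is refused whole. The fingers move at their own pace and stop on an object; FORCE is the grip in N (left out, the last holds). Time passes only in rows, so rows that repeat a pose let the fingers close. It gives the time, the measured TCP pose, the force and the opening at its end, in the units of the state.
- status.get_state(): the state, without advancing time (a new reading comes with each control period).
- optics.read_camera(name): name is "scene" or "top"; returns the picture (480x640x3 uint8, blue, green, red); there is no depth.
- optics.camera_info(name): a dict with "mtx" (3x3 intrinsics, pixels), "R" (3x3) and "t" (3): a world point X has camera coordinates R X + t. Camera axes: x right, y down, z forward; pixel columns grow to the right and rows downward; lengths in m; the calibration is good to about 2 mm. A picture is of the moment at which its call begins. camera_info takes no time and is no camera call.
- env.close_job(): hands the job in, once; it reports no verdict.
Trained networks look in the newest picture that a camera, given by its name, has taken for a name from the list of things; names that differ only in an ending like _2 or _b are one class to them, and where a whole thing is asked for, a point or a joint stands for the part that bears it (a point fixed in the world has none). Each returns a list of dicts, best first, with "p" (0 to 1); they miss things now and then, are a little off and sometimes report something else, mostly with a low value. They report only what shows in the picture. A call takes as long as a camera call. They do not tell look-alikes from the thing itself.
- nets.outline_of(target, camera): "pixels" (480x640 bool, what is visible of it) and "xy" ([column, row] in pixels, amid what is visible of it).
- nets.place_of(target, camera): "xy" ([column, row] in pixels: a listed point, or the origin of a listed thing).
The state is a dict: "time": time; "joint_pos": joint angles; "qd": joint speeds; "tau": joint torques, N m; "tool_pos": TCP position; "tool_rot": TCP orientation; "wrist_force": force on the tool from outside, world axes, zero at the start; "torque": the same for the moment, N m; "finger_gap": finger opening in m.
Only numpy, scipy, OpenCV 4.12 (cv2) and the standard library are available. Lean on these libraries where they do the work, as an engineer would, in place of code of your own. Each camera call takes 0.05 s, during which the arm holds its last target.

## Working session

There is one attempt and no reset: what is moved stays moved. The work goes in short steps, Python scripts to look and compute and a shell command to move; the robot and the scene stay as the last step left them, time stands still between calls to the robot, and variables do not carry over. Pictures are saved under pics/ and viewed, and the job is handed in when it is done.

```bash
ls; mkdir -p pics
python3 - <<'E'
from station import status, optics, env, nets
import cv2,numpy as np
print(status.get_state())
for c in ("scene","top"):
    im=optics.read_camera(c); cv2.imwrite(f"pics/{c}0.png",im)
    i=optics.camera_info(c); print(c,i)
    for t in ["parallel_a_center","bay_narrow_seat","bay_medium_seat","bay_wide_seat","wood_rack","oil_bottle","spark_plug"]:
        print(t,[(np.round(d["xy"],1).tolist(),round(float(d["p"]),2)) for d in nets.place_of(t,c)])
E
```

```text
pics
{'time': 0.0, 'joint_pos': array([-7.09953834e+01,  2.05995482e+01,  8.65990564e+01, -1.78501641e-03,
        7.29096675e+01, -6.59499120e+00]), 'qd': array([ 0.00260354,  0.0463971 , -0.00750525, -0.03705161,  0.07226993,
        0.04777782]), 'tau': array([-2.20128226e-03, -5.27630246e+01, -2.78616911e+01, -4.66792499e-04,
        1.29917072e-02, -3.00325917e-05]), 'tool_pos': array([ 0.25911384, -0.54076201,  0.40383607]), 'tool_rot': array([-1.79892249e+02, -1.07411586e-02,  2.56001238e+01]), 'wrist_force': array([ 1.32986598, -0.75360151,  0.3688529 ]), 'torque': array([-0.00608022,  0.00661107,  0.04064155]), 'finger_gap': 0.08527206928897506}
scene {'mtx': array([[565.20711898,   0.        , 312.92506796],
       [  0.        , 565.20711898, 239.30135307],
       [  0.        ,   0.        ,   1.        ]]), 'R': array([[ 0.73347065, -0.67967728, -0.00772046],
       [-0.37882288, -0.39932151, -0.83488655],
       [ 0.56437048,  0.61528946, -0.55036791]]), 't': array([-0.4863711 ,  0.18403022,  1.21253752])}
parallel_a_center [([352.7, 286.0], 0.75)]
bay_narrow_seat [([22
[... 337 characters left out ...]
 0.        , 312.89902949],
       [  0.        , 558.01255214, 242.2593509 ],
       [  0.        ,   0.        ,   1.        ]]), 'R': array([[-0.00465557, -0.99998173, -0.00385429],
       [-0.97644894,  0.00537732, -0.21568161],
       [ 0.2156984 ,  0.0027594 , -0.97645614]]), 't': array([-0.14918226,  0.55450636,  1.09328871])}
parallel_a_center [([404.4, 287.9], 0.95)]
bay_narrow_seat [([179.2, 291.9], 0.85)]
bay_medium_seat [([244.3, 283.5], 0.77), ([213.6, 288.2], 0.43)]
bay_wide_seat [([207.9, 287.3], 0.7), ([372.7, 284.3], 0.57)]
wood_rack [([371.4, 288.0], 0.66), ([209.7, 285.7], 0.34)]
oil_bottle [([435.3, 206.5], 0.9), ([242.0, 280.5], 0.35)]
spark_plug [([473.5, 262.0], 0.63)]
```

View pics/scene0.png

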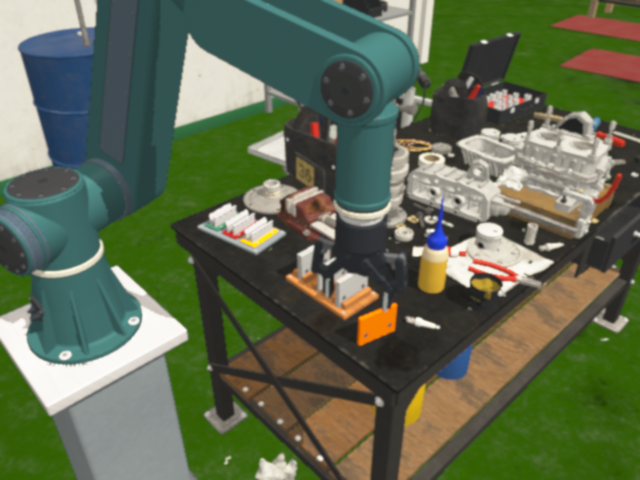

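View pics/top0.png

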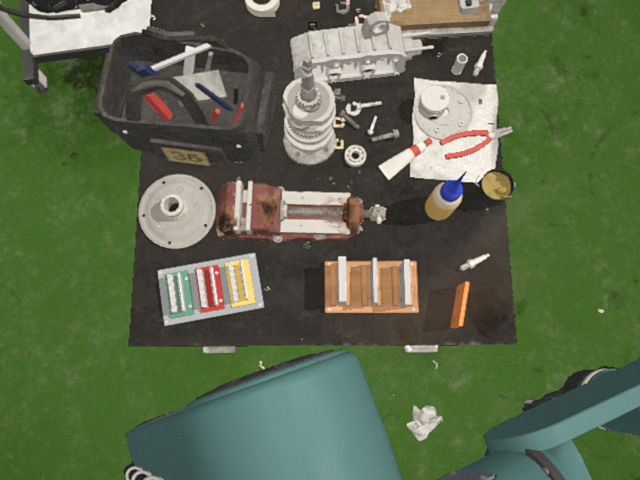

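The top view shows the graded rack at (210,290), ordered green, red, yellow from left to right. The wooden rack is at (371,288) with three steel plates at (342,281), (375,283) and (405,284). The only look-alike is the orange plate at (460,305), which stands apart and is excluded by its colour. The bottle is at (440,200) and the plug at (474,262).

Run:
```python
import cv2
im=cv2.imread("pics/top0.png")
a=cv2.resize(im[250:335,320:425],None,fx=7,fy=7,interpolation=cv2.INTER_CUBIC)
b=cv2.resize(im[245:330,150:270],None,fx=6.5,fy=6.5,interpolation=cv2.INTER_CUBIC)
cv2.imwrite("pics/wood.png",a);cv2.imwrite("pics/graded.png",b)
```

```text
(no output)
```

View pics/wood.png

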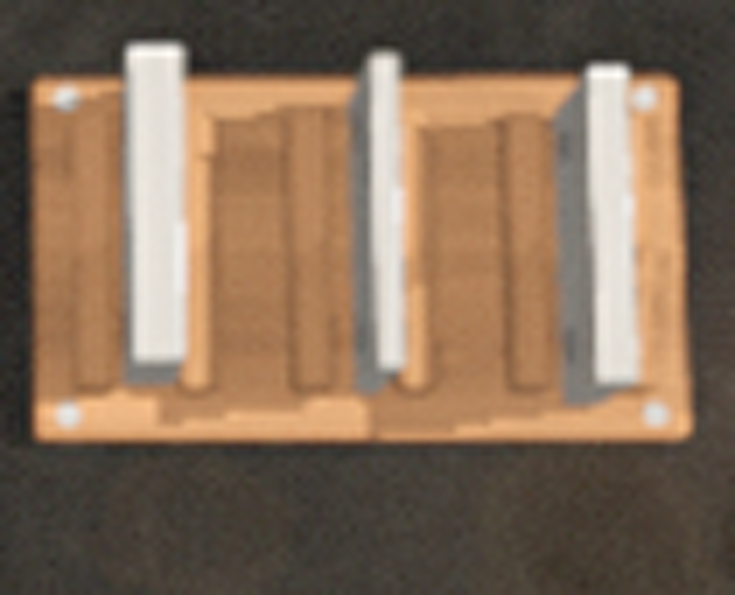

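View pics/graded.png

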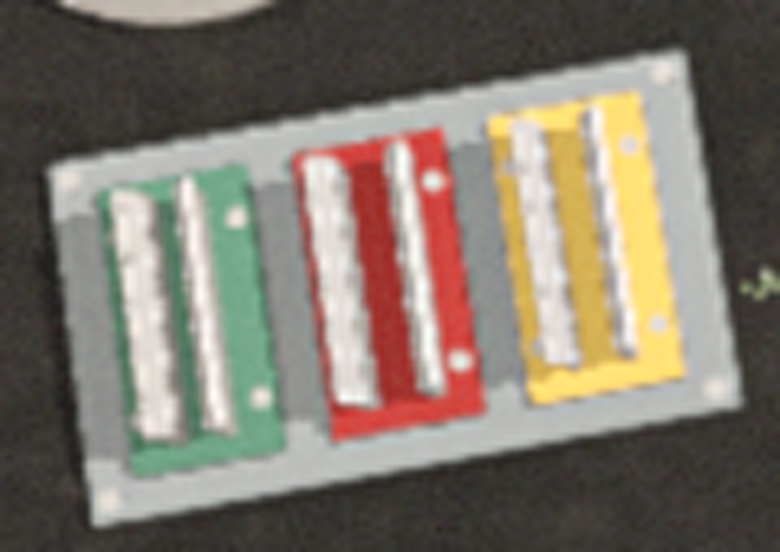

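Only the three bright plates in the wooden rack qualify, at (342,279), (375,280) and (407,282). By eye the left is thickest, the middle thinnest and the right in between; I'll confirm that by pinching. Next I'll measure them.

```bash
cat > h.py <<'E'
import cv2,numpy as np
from station import status, optics, env, nets
def back(cam,uv,z):
    i=optics.camera_info(cam);K,R,t=i["mtx"],i["R"],i["t"]
    d=R.T@np.linalg.solve(K,np.r_[uv,1.0]);c=-R.T@t
    return c+d*(z-c[2])/d[2]
def proj(cam,X):
    i=optics.camera_info(cam);p=i["mtx"]@(i["R"]@np.asarray(X)+i["t"]);return p[:2]/p[2]
def tri(uv1,uv2):
    P=[(lambda i:i["mtx"]@np.c_[i["R"],i["t"]])(optics.camera_info(c)) for c in("scene","top")]
    X=cv2.triangulatePoints(P[0],P[1],np.array(uv1,float),np.array(uv2,float)).ravel();return X[:3]/X[3]
def rect(cam,mask,z):
    c,_=cv2.findContours(mask.astype(np.uint8),cv2.RETR_EXTERNAL,cv2.CHAIN_APPROX_NONE)
    c=max(c,key=cv2.contourArea).reshape(-1,2)
    P=np.array([back(cam,p,z)[:2] for p in c],np.float32)*1000
    return cv2.minAreaRect(P)
E
python3 - <<'E'
from h import *
im=cv2.imread("pics/top0.png");hsv=cv2.cvtColor(im,cv2.COLOR_BGR2HSV)
H,S,V=cv2.split(hsv)
def roi(m,x0,x1,y0,y1):
    o=np.zeros_like(m);o[y0:y1,x0:x1]=m[y0:y1,x0:x1];return o
f=lambda r:[np.round(r[0],1).tolist(),np.round(r[1],1).tolist(),round(r[2],1)]
br=((V>190)&(S<40))
for n,x0,x1 in(("L",334,352),("M",366,384),("R",397,414)):
    for th in(175,200):
        m=roi(((V>th)&(S<45)).astype(np.uint8),x0,x1,250,315)
        print(n,th,m.sum(),f(rect("top",m,.082)))
m=roi(((H>5)&(H<18)&(S>80)&(V>60)).astype(np.uint8),320,422,255,320);m=cv2.morphologyEx(m,cv2.MORPH_CLOSE,np.ones((5,5)))
print("wood",f(rect("top",m,.0)),f(rect("top",m,.02)))
m=roi((V>80).astype(np.uint8),155,264,250,328);m=cv2.morphologyEx(m,cv2.MORPH_OPEN,np.ones((3,3)))
print("board",f(rect("top",m,.0)),f(rect("top",m,.006)))
for n,a,b,x0,x1 in(("green",60,90,155,200),("red",-1,5,190,228),("yel",20,32,222,262)):
    m=roi(((H>a)&(H<b)&(S>90)&(V>60)).astype(np.uint8),x0,x1,250,328)
    print(n,m.sum(),f(rect("top",m,.012)))
for n,u,v in(("nar",(223,221.5),(179.2,291.9)),("med",(260.2,235.7),(244.3,283.5)),("wood",(330.4,291),(371.4,288))):
    print(n,tri(u,v))
for n,v in(("nar",(179.2,291.9)),("med",(244.3,283.5)),("wide",(207.9,287.3))): print(n,back("top",v,.014))
nets_=nets
optics.read_camera("top")
print([(np.round(d["xy"],1).tolist(),round(float(d["p"]),2)) for t in("parallel_a_center","parallel_b_center") for d in nets.place_of(t,"top")])
print(back("top",(435.3,206.5),0),back("top",(473.5,262),0),back("top",(460,305),.04))
E
```

```text
L 175 344 [[474.8, -209.9], [91.0, 15.3], 1.3]
L 200 320 [[474.8, -210.2], [86.9, 14.8], 0.5]
M 175 184 [[471.5, -275.7], [8.0, 88.7], 88.4]
M 200 175 [[472.4, -275.7], [8.0, 86.7], 88.4]
R 175 283 [[468.0, -342.5], [18.1, 90.7], 87.7]
R 200 270 [[468.0, -342.5], [18.1, 86.8], 87.7]
wood [[463.7, -275.6], [201.4, 126.7], 89.7] [[461.0, -273.6], [198.0, 124.6], 89.7]
board [[467.3, 68.8], [123.5, 215.6], 10.3] [[466.5, 67.7], [122.8, 214.5], 10.3]
green 3 [[414.0, 146.7], [0.0, 0.0], 0.0]
red 597 [[466.3, 68.0], [95.3, 50.3], 10.2]
yel 600 [[477.9, 4.2], [95.1, 50.0], 10.4]
nar [0.45615098 0.13422123 0.00798416]
med [ 0.4732328  -0.00611316  0.02001498]
wood [ 0.46502662 -0.27555385 -0.00149098]
nar [0.45811546 0.13107097 0.014     ]
med [ 0.47528121 -0.00612577  0.014     ]
wide [0.4675801  0.07075023 0.014     ]
[([406.4, 285.0], 0.96), ([176.7, 294.3], 0.37), ([340.8, 279.5], 0.92)]
[ 0.64637993 -0.42234097  0.        ] [ 0.52150124 -0.4982565   0.        ] [ 0.42475224 -0.45305656  0.04      ]
```

Run:
```python
from h import *
for n,q in(("L",[(127,45),(186,45),(182,362),(132,362)]),("M",[(369,54),(400,54),(404,370),(379,370)]),("R",[(587,65),(629,65),(638,384),(598,384)])):
    P=[back("top",((a+.5)/7-.5+320,(b+.5)/7-.5+250),.082)[:2]*1000 for a,b in q]
    far=(P[0]+P[1])/2;near=(P[2]+P[3])/2;d=far-near
    print(n,np.round((far+near)/2,1),"len",np.linalg.norm(d).round(1),"yaw",np.degrees(np.arctan2(d[1],d[0])).round(1))
for uv in((406.4,285),(340.8,279.5),(404.4,287.9)):print(back("top",uv,.047))
for q in((32,75),(680,75),(690,437),(34,437)): print(np.round(back("top",((q[0]+.5)/7-.5+320,(q[1]+.5)/7-.5+250),.012)[:2]*1000,1))
s=status.get_state();p=s["tool_pos"]
print("to M hover z.30", (np.array([.472,-.2757,.30])-p)/.5, "turn",(-1.5-s["tool_rot"][2])/180)
im=cv2.imread("pics/scene0.png");cv2.imwrite("pics/sw.png",cv2.resize(im[235:350,270:410],None,fx=5,fy=5,interpolation=cv2.INTER_CUBIC))
for X in((.472,-.2757,.082),(.475,-.210,.082),(.468,-.341,.082)):
    print([np.round((proj("scene",np.array(X)+[e,0,0])-[270,235])*5,0).tolist() for e in(-.045,.045)])
```

```text
L [ 474.6 -209.8] len 91.4 yaw -0.8
M [ 471.8 -275.7] len 91.0 yaw -0.4
R [ 467.8 -339.7] len 91.7 yaw -0.6
[ 0.46564245 -0.34371039  0.047     ]
[ 0.47775666 -0.20908565  0.047     ]
[ 0.45966917 -0.33936259  0.047     ]
[ 524.8 -175.7]
[ 523.7 -373.7]
[ 413.5 -371.8]
[ 414.4 -175.3]
to M hover z.30 [ 0.42554204  0.5307879  -0.20937675] turn -0.15053503200389862
[[246.0, 167.0], [389.0, 87.0]]
[[151.0, 102.0], [293.0, 27.0]]
[[345.0, 238.0], [489.0, 152.0]]
```

View pics/sw.png

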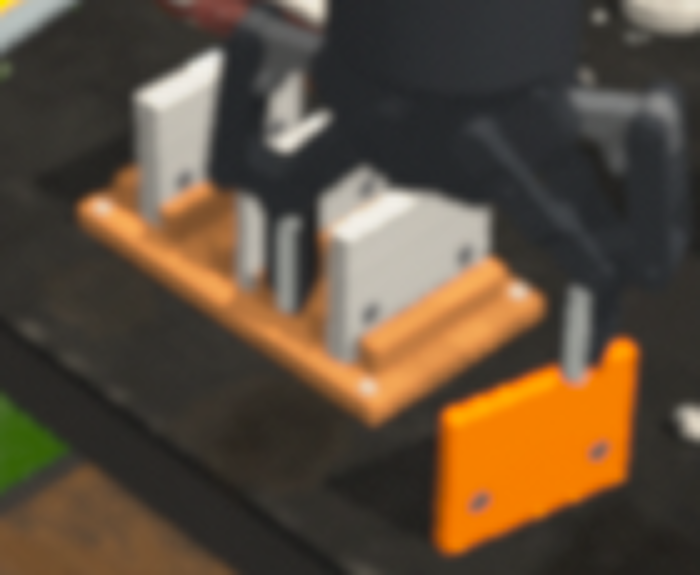

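Predicted plate positions agree with the scene view: the near top corner of the right plate is predicted at (345,238) and seen at about (340,235). The middle plate comes first, as it looks thinnest. I'll hover over it with the jaws at about 45 %.

```bash
python3 -m pendant '[[[0.424,0.5306,-0.21,0,0,-0.1456,45],[0.424,0.5306,-0.21,0,0,-0.1456,45],[0.424,0.5306,-0.21,0,0,-0.1456,45],[0.424,0.5306,-0.21,0,0,-0.1456,45],[0.424,0.5306,-0.21,0,0,-0.1456,45],[0.424,0.5306,-0.21,0,0,-0.1456,45],[0.424,0.5306,-0.21,0,0,-0.1456,45],[0.424,0.5306,-0.21,0,0,-0.1456,45],[0.424,0.5306,-0.21,0,0,-0.1456,45],[0.424,0.5306,-0.21,0,0,-0.1456,45],[0.424,0.5306,-0.21,0,0,-0.1456,45],[0.424,0.5306,-0.21,0,0,-0.1456,45],[0.424,0.5306,-0.21,0,0,-0.1456,45],[0.424,0.5306,-0.21,0,0,-0.1456,45]]]' 30
python3 - <<'E'
from h import *
im=optics.read_camera("scene");cv2.imwrite("pics/s1.png",cv2.resize(im[180:350,270:470],None,fx=4,fy=3.5))
print(status.get_state()["tool_rot"], status.get_state()["joint_pos"])
E
```

```text
time: 2.12
tool_pos: [0.4708, -0.277, 0.3002]
tool_rot: [180.0, -0.0, -0.7]
wrist_force: [-0.8, -0.2, -0.5]
finger_gap: 0.0382
[ 1.79966683e+02 -3.77931833e-02 -7.07832262e-01] [-3.77106279e+01  2.29717890e+01  9.99245286e+01 -4.60092323e-03
  5.70534487e+01  5.29997159e+01]
```

View pics/s1.png

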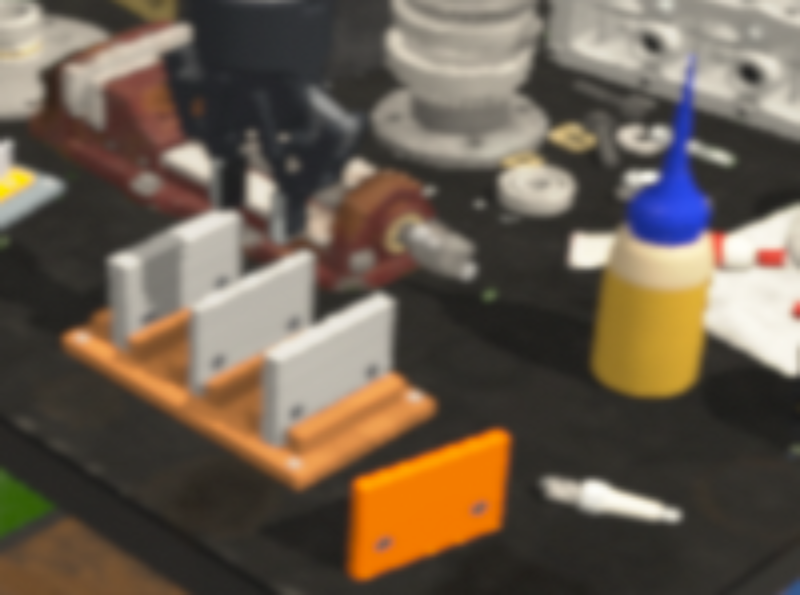

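The view shows all three plates upright in the wooden rack, with the gripper above the middle one. I'll descend (TCP z 0.225) and pinch.

```bash
python3 -m pendant '[[[0,0,-0.07,0,0,0,45],[0,0,-0.13,0,0,0,45],[0,0,-0.15,0,0,0,45],[0,0,-0.15,0,0,0,45],[0,0,-0.15,0,0,0,30],[0,0,-0.15,0,0,0,20],[0,0,-0.15,0,0,0,10],[0,0,-0.15,0,0,0,0],[0,0,-0.15,0,0,0,0],[0,0,-0.15,0,0,0,0],[0,0,-0.15,0,0,0,0],[0,0,-0.15,0,0,0,0]]]' 35
```

```text
time: 3.17
tool_pos: [0.4719, -0.2762, 0.2262]
tool_rot: [179.9, -0.1, -0.6]
wrist_force: [-0.3, 0.7, 7.0]
finger_gap: 0.0077
```

It reads 7.7 mm, so this is the 8 mm plate and goes in the green bay. Lift and carry.

```bash
python3 -m pendant '[[[0,0,0.05,0,0,0,0],[0,0,0.12,0,0,0,0],[0,0,0.2,0,0,0,0],[0,0.04,0.22,0,0,0,0],[0,0.1,0.22,0,0,0.005,0],[-0.005,0.17,0.22,0,0,0.01,0],[-0.01,0.24,0.22,0,0,0.015,0],[-0.01,0.31,0.22,0,0,0.02,0],[-0.015,0.38,0.22,0,0,0.03,0],[-0.02,0.45,0.22,0,0,0.035,0],[-0.02,0.52,0.22,0,0,0.04,0],[-0.025,0.59,0.22,0,0,0.045,0],[-0.03,0.66,0.22,0,0,0.05,0],[-0.03,0.73,0.22,0,0,0.055,0],[-0.03,0.785,0.22,0,0,0.0606,0],[-0.03,0.81,0.22,0,0,0.0606,0],[-0.03,0.8154,0.22,0,0,0.0606,0],[-0.03,0.8154,0.22,0,0,0.0606,0]]]' 50
python3 - <<'E'
from h import *
s=status.get_state();print(s["tool_pos"],s["tool_rot"],s["finger_gap"])
for c in("top","scene"):
    im=optics.read_camera(c)
    r=im[240:330,150:270] if c=="top" else im[140:260,170:330]
    cv2.imwrite(f"pics/{c}2.png",cv2.resize(r,None,fx=4.8,fy=4.8,interpolation=cv2.INTER_CUBIC))
E
```

```text
time: 4.67
tool_pos: [0.4558, 0.1327, 0.3348]
tool_rot: [180.0, 0.0, 10.4]
wrist_force: [0.0, 0.7, -2.6]
finger_gap: 0.0069
[0.4558354  0.13268389 0.33475573] [1.79995464e+02 2.78813804e-03 1.04279947e+01] 0.006887733565867253
```

View pics/scene2.png

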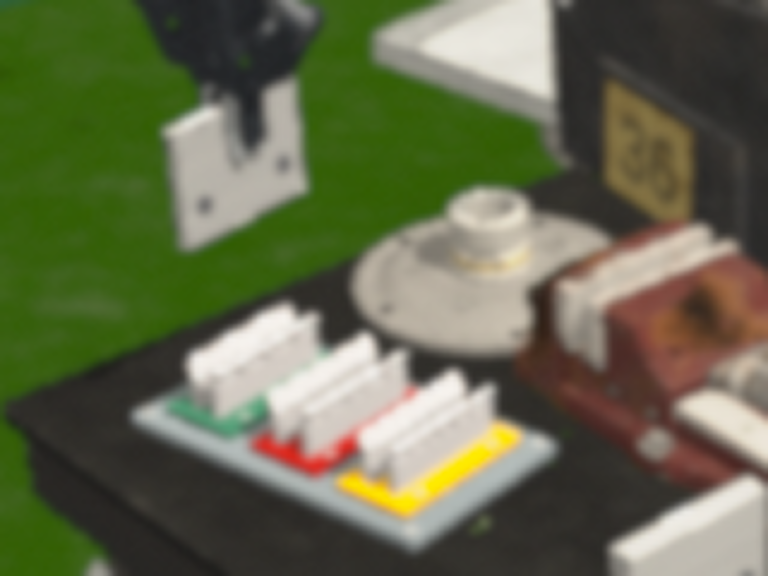

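View pics/top2.png

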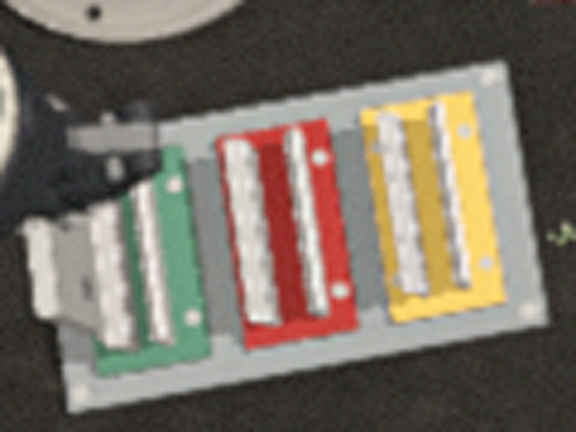

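Plate held level above and beside the green bay. I'll descend to just above the flare (underside at about 0.06) and check alignment.

```bash
python3 -m pendant '[[[0,0,-0.05,0,0,0,0],[0,0,-0.1,0,0,0,0],[0,0,-0.12,0,0,0,0],[0,0,-0.12,0,0,0,0],[0,0,-0.12,0,0,0,0]]]'
python3 - <<'E'
from h import *
for c in("top","scene"):
    im=optics.read_camera(c); cv2.imwrite(f"pics/{c}3f.png",im)
    r=im[250:330,150:230] if c=="top" else im[170:250,190:290]
    cv2.imwrite(f"pics/{c}3.png",cv2.resize(r,None,fx=7,fy=7,interpolation=cv2.INTER_CUBIC))
E
```

```text
time: 5.18
tool_pos: [0.4562, 0.1309, 0.2744]
tool_rot: [180.0, 0.1, 10.2]
wrist_force: [0.4, 0.1, -3.7]
finger_gap: 0.0075
```

View pics/scene3.png

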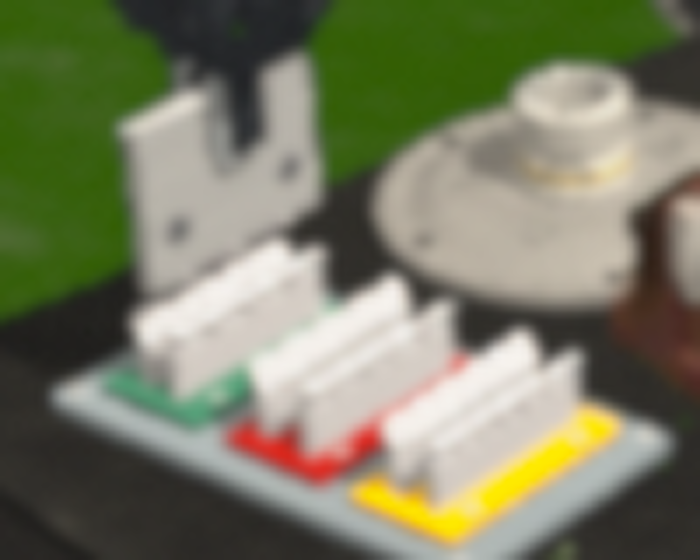

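View pics/top3.png

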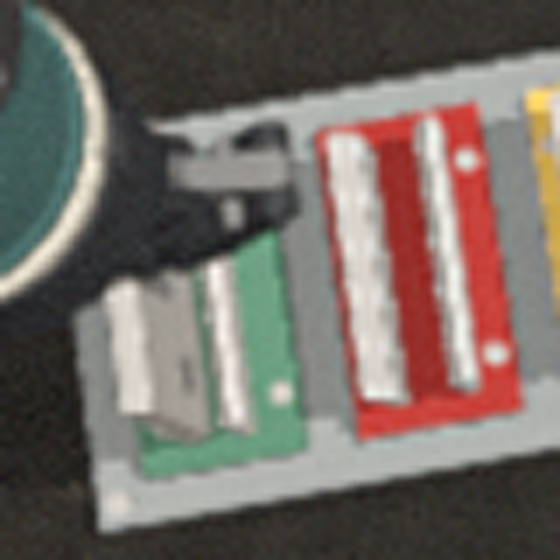

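Run:
```python
from h import *
for n,a,b in(("g",155,188),("g2",186,435),("r",357.5,155),("r2",388.5,395),("y",557.5,115),("y2",590,357)):
    print(n,np.round(back("top",((a+.5)/6.5-.5+150,(b+.5)/6.5-.5+245),.046)*1000,1))
# predicted plate bottom near end in top crop 7x
from math import *
y=radians(10.3);ex=np.array([cos(y),sin(y),0]);ey=np.array([-sin(y),cos(y),0])
c=np.array([.456,.1315,.0605])
for s in(-1,1):
    X=c-.045*ex+s*.004*ey
    for z in(.061,.131):
        X[2]=z;print(s,z,np.round((proj("top",X)-[150,250])*7),np.round((proj("scene",X)-[190,170])*7))
```

```text
g [492.3 137.   46. ]
g2 [413.8 123.4  46. ]
r [502.6  72.9  46. ]
r2 [426.   60.3  46. ]
y [515.2   9.4  46. ]
y2 [437.7  -2.8  46. ]
-1 0.061 [198. 430.] [153. 296.]
-1 0.131 [136. 406.] [133. 131.]
1 0.061 [171. 435.] [138. 290.]
1 0.131 [107. 411.] [117. 125.]
```

Run:
```python
from h import *
from math import *
y=radians(10.3);ex=np.array([cos(y),sin(y),0]);ey=np.array([-sin(y),cos(y),0])
for cam in("top","scene"):
    im=cv2.imread(f"pics/{cam}3f.png")
    o,sz=((150,245),(80,85)) if cam=="top" else((195,165),(80,70))
    F=9 if cam=="scene" else 7
    r=im[o[1]:o[1]+sz[1],o[0]:o[0]+sz[0]];r=cv2.resize(r,None,fx=F,fy=F,interpolation=cv2.INTER_CUBIC)
    def P(X):return tuple(int(v) for v in np.round((proj(cam,X)-o+.5)*F-.5))
    for cx,cy,w in((.454,.131,.0105),(.4653,.0673,.014)):
        c=np.array([cx,cy,.046])
        for s in(-1,1): cv2.line(r,P(c-.04*ex+s*w*ey),P(c+.04*ex+s*w*ey),(255,0,255),1)
    c=np.array([.456,.1315,.0605])
    for z in(.0605,.1305):
        c[2]=z
        q=[P(c+a*.045*ex+b*.004*ey) for a,b in((-1,-1),(-1,1),(1,1),(1,-1))]
        cv2.polylines(r,[np.array(q)],True,(255,0,0),1)
    cv2.imwrite(f"pics/ov_{cam}.png",r)
```

```text
(no output)
```

View pics/ov_top.png

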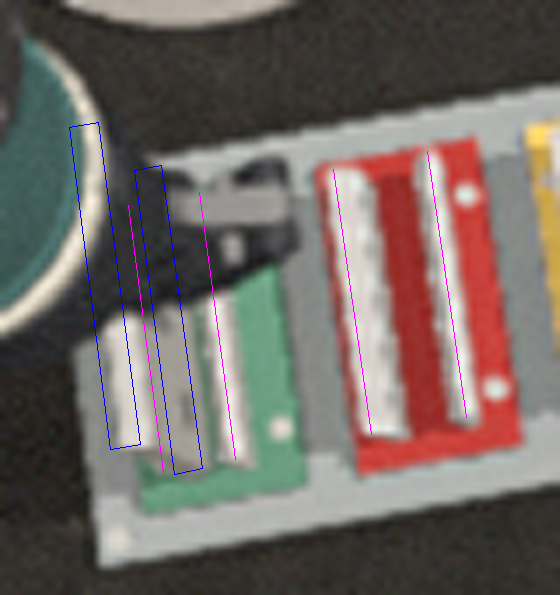

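View pics/ov_scene.png

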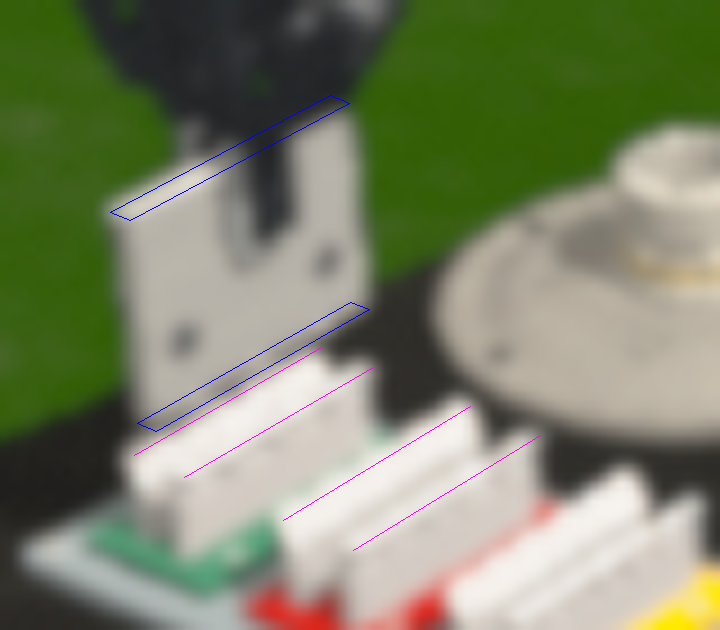

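Overlays put the plate within about 2 mm of the middle of the green mouth, well inside the flare's ±6 mm capture range. Lowering into the mouth while watching the force.

```bash
python3 -m pendant '[[[-0.002,0,-0.015,0,0,0,0],[-0.003,0,-0.03,0,0,0,0],[-0.003,0,-0.045,0,0,0,0],[-0.003,0,-0.054,0,0,0,0],[-0.003,0,-0.06,0,0,0,0],[-0.003,0,-0.06,0,0,0,0]]]'
```

```text
time: 5.78
tool_pos: [0.4546, 0.1327, 0.2439]
tool_rot: [-179.9, -0.0, 10.2]
wrist_force: [0.3, 5.9, -5.8]
finger_gap: 0.007
```

```bash
python3 -m pendant '[[[0,0.001,0,0,0,0,0],[0,0.0015,-0.006,0,0,0,0],[0,0.0015,-0.012,0,0,0,0],[0,0.0015,-0.018,0,0,0,0],[0,0.0015,-0.024,0,0,0,0],[0,0.0015,-0.028,0,0,0,0],[0,0.0015,-0.028,0,0,0,0]]]'
```

```text
time: 6.37
tool_pos: [0.4546, 0.133, 0.23]
tool_rot: [-179.9, 0.0, 10.3]
wrist_force: [-0.2, 6.0, -6.6]
finger_gap: 0.0071
```

```bash
python3 -m pendant '[[[0,0.001,-0.003,0,0,0,0],[0,0.0015,-0.005,0,0,0,0],[0,0.0015,-0.007,0,0,0,0],[0,0.0015,-0.007,0,0,0,0]]]'
```

```text
time: 6.7
tool_pos: [0.4545, 0.1334, 0.2282]
tool_rot: [180.0, 0.0, 10.3]
wrist_force: [-5.9, 1.8, 17.2]
finger_gap: 0.0072
```

Floor contact at TCP z 0.228 as expected (+17 N). Release and lift.

```bash
python3 -m pendant '[[[0,0,0.002,0,0,0,15],[0,0,0.002,0,0,0,30],[0,0,0.002,0,0,0,40],[0,0,0.002,0,0,0,40],[0,0,0.03,0,0,0,40],[0,0,0.1,0,0,0,40],[0,0,0.17,0,0,0,40],[0,0,0.24,0,0,0,40],[0,-0.08,0.26,0,0,0,40],[0,-0.16,0.26,0,0,0,40],[0,-0.24,0.26,0,0,0,40],[0,-0.24,0.26,0,0,0,40]]]'
python3 - <<'E'
from h import *
for c in("top","scene"):
    im=optics.read_camera(c); cv2.imwrite(f"pics/{c}4f.png",im)
    r=im[245:330,150:270] if c=="top" else im[170:260,190:310]
    cv2.imwrite(f"pics/{c}4.png",cv2.resize(r,None,fx=6,fy=6,interpolation=cv2.INTER_CUBIC))
E
```

```text
time: 7.7
tool_pos: [0.4552, 0.0081, 0.3577]
tool_rot: [179.8, -0.1, 10.1]
wrist_force: [0.3, -0.0, 0.9]
finger_gap: 0.0346
```

View pics/scene4.png

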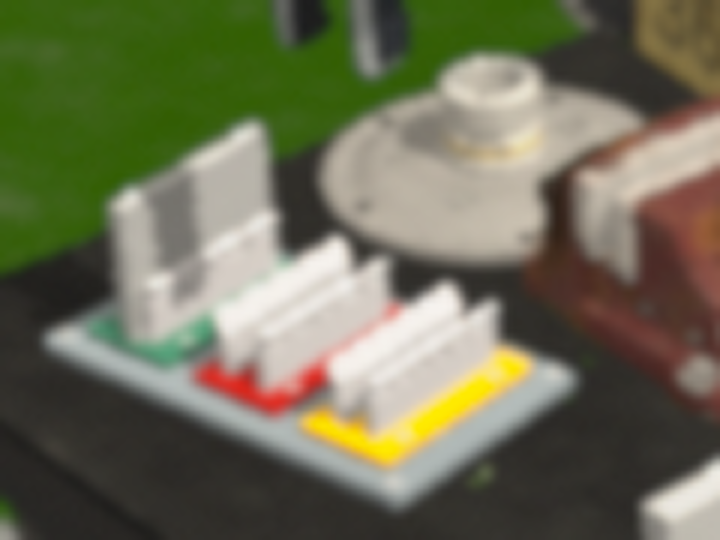

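View pics/top4.png

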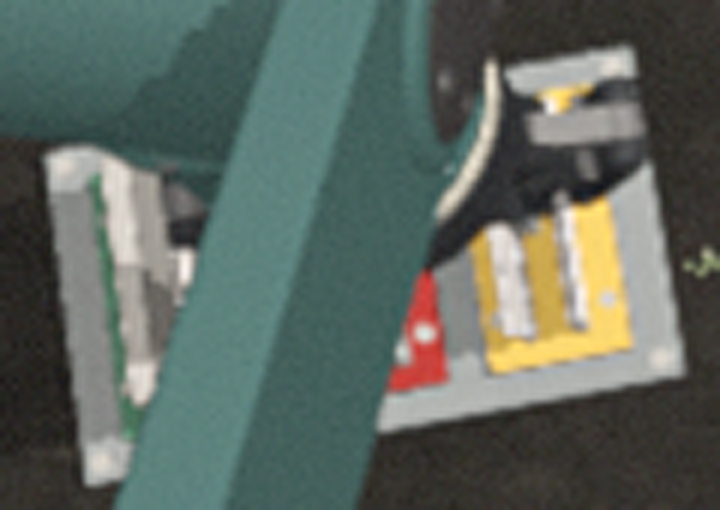

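The green bay now holds the 8 mm plate upright on its floor at (180,250). Next is the right plate, likely 11.5 mm.

```bash
python3 -m pendant '[[[0.003,-0.08,0,0,0,-0.005,45],[0.006,-0.16,0,0,0,-0.01,45],[0.009,-0.24,0,0,0,-0.02,45],[0.012,-0.32,0,0,0,-0.03,45],[0.015,-0.4,0,0,0,-0.035,45],[0.02,-0.48,-0.02,0,0,-0.045,45],[0.022,-0.56,-0.05,0,0,-0.05,45],[0.025,-0.64,-0.08,0,0,-0.055,45],[0.027,-0.69,-0.1,0,0,-0.0606,45],[0.027,-0.708,-0.115,0,0,-0.0606,45],[0.027,-0.708,-0.115,0,0,-0.0606,45],[0.027,-0.708,-0.115,0,0,-0.0606,45]]]' 35
```

```text
time: 8.8
tool_pos: [0.4684, -0.339, 0.2988]
tool_rot: [-179.8, 0.1, -0.6]
wrist_force: [0.4, 0.5, 0.3]
finger_gap: 0.0383
```

Run:
```python
from h import *
s=status.get_state();print(s["tool_pos"],s["tool_rot"])
im=optics.read_camera("top"); cv2.imwrite("pics/t5.png",cv2.resize(im[225:335,310:430],None,fx=5,fy=5,interpolation=cv2.INTER_CUBIC))
```

```text
[ 0.46840165 -0.33896548  0.29878786] [-1.79844507e+02  1.01102472e-01 -5.70571951e-01]
```

View pics/t5.png

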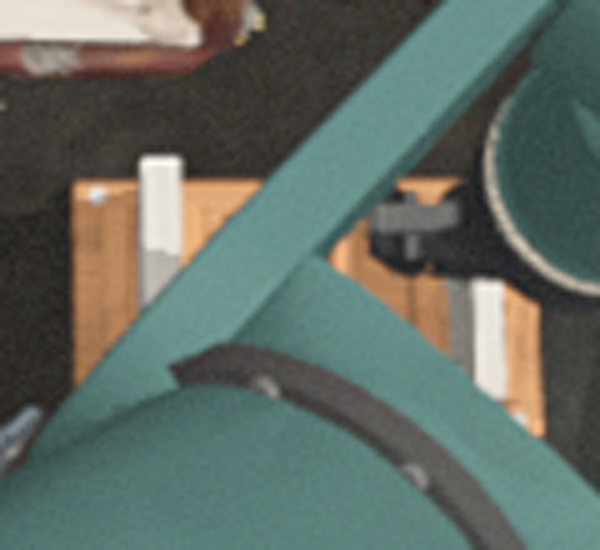

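The arm hides most of the wooden rack, but the gripper is over the right plate, as measured. Descend and pinch.

```bash
python3 -m pendant '[[[0,0,-0.07,0,0,0,45],[0,0,-0.13,0,0,0,45],[0,0,-0.15,0,0,0,45],[0,0,-0.15,0,0,0,45],[0,0,-0.15,0,0,0,30],[0,0,-0.15,0,0,0,20],[0,0,-0.15,0,0,0,10],[0,0,-0.15,0,0,0,0],[0,0,-0.15,0,0,0,0],[0,0,-0.15,0,0,0,0],[0,0,-0.15,0,0,0,0],[0,0,-0.15,0,0,0,0]]]' 35
```

```text
time: 9.85
tool_pos: [0.469, -0.3404, 0.2265]
tool_rot: [180.0, -0.1, -0.6]
wrist_force: [0.5, 5.2, 7.1]
finger_gap: 0.0109
```

It reads 10.9 mm, so this is the 11.5 mm plate (the 8 mm one read 0.3–1 mm low too) and goes in the yellow bay.

```bash
python3 -m pendant '[[[0,0,0.05,0,0,0,0],[0,0,0.12,0,0,0,0],[0,0,0.2,0,0,0,0],[0,0.04,0.22,0,0,0,0],[0,0.1,0.22,0,0,0.005,0],[0.002,0.17,0.22,0,0,0.01,0],[0.004,0.24,0.22,0,0,0.015,0],[0.006,0.31,0.22,0,0,0.02,0],[0.008,0.38,0.22,0,0,0.03,0],[0.01,0.45,0.22,0,0,0.04,0],[0.013,0.52,0.22,0,0,0.045,0],[0.016,0.59,0.2,0,0,0.05,0],[0.018,0.65,0.17,0,0,0.0606,0],[0.019,0.68,0.14,0,0,0.0606,0],[0.019,0.692,0.11,0,0,0.0606,0],[0.019,0.692,0.1,0,0,0.0606,0],[0.019,0.692,0.1,0,0,0.0606,0],[0.019,0.692,0.1,0,0,0.0606,0]]]' 50
python3 - <<'E'
from h import *
for c in("top","scene"):
    im=optics.read_camera(c)
    r=im[245:330,150:270] if c=="top" else im[170:260,190:310]
    cv2.imwrite(f"pics/{c}6.png",cv2.resize(r,None,fx=6,fy=6,interpolation=cv2.INTER_CUBIC))
print(status.get_state()["tool_pos"],status.get_state()["finger_gap"])
E
```

```text
time: 11.35
tool_pos: [0.478, 0.0048, 0.2751]
tool_rot: [180.0, -0.0, 10.3]
wrist_force: [-0.3, -0.2, -3.1]
finger_gap: 0.0109
[0.47834515 0.00453663 0.27558442] 0.010763055487016863
```

View pics/scene6.png

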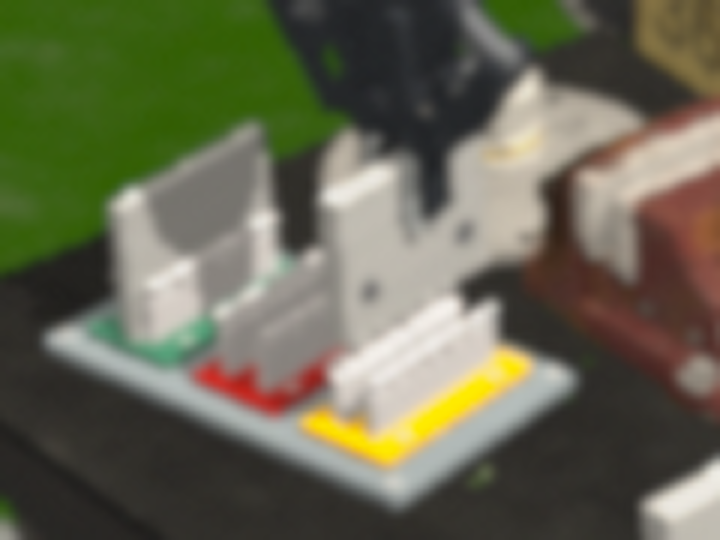

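View pics/top6.png

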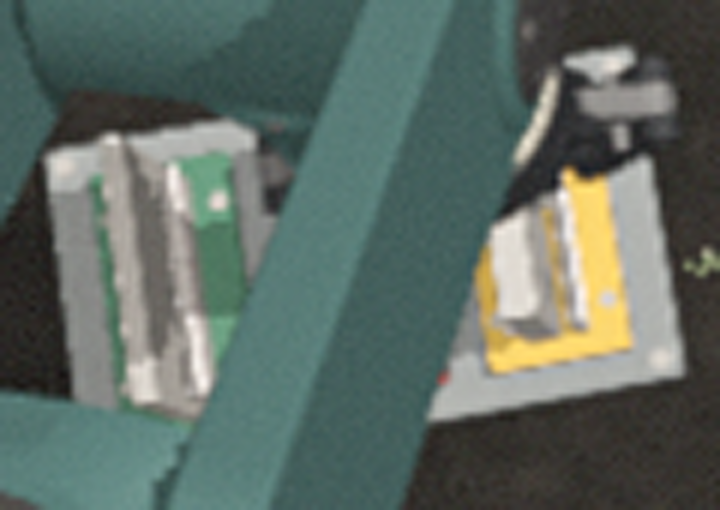

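The 11.5 mm plate is held level, with its lower edge over the yellow fins (top crop, lower edge at about (525,335)). Lowering.

```bash
python3 -m pendant '[[[0,0,-0.015,0,0,0,0],[0,0,-0.03,0,0,0,0],[0,0,-0.045,0,0,0,0],[0,0,-0.054,0,0,0,0],[0,0,-0.06,0,0,0,0],[0,0,-0.06,0,0,0,0]]]'
```

```text
time: 11.95
tool_pos: [0.4773, 0.0054, 0.2437]
tool_rot: [-180.0, 0.1, 10.3]
wrist_force: [0.2, 1.1, -3.0]
finger_gap: 0.0107
```

```bash
python3 -m pendant '[[[0,0,-0.006,0,0,0,0],[0,0,-0.012,0,0,0,0],[0,0,-0.018,0,0,0,0],[0,0,-0.024,0,0,0,0],[0,0,-0.028,0,0,0,0],[0,0,-0.031,0,0,0,0],[0,0,-0.033,0,0,0,0],[0,0,-0.034,0,0,0,0],[0,0,-0.034,0,0,0,0]]]'
```

```text
time: 12.7
tool_pos: [0.4776, 0.0054, 0.2285]
tool_rot: [-180.0, 0.0, 10.3]
wrist_force: [-3.3, 1.4, 9.5]
finger_gap: 0.0105
```

Floor contact at z 0.2285. Release, lift and move over the last plate.

```bash
python3 -m pendant '[[[0,0,0.001,0,0,0,18],[0,0,0.001,0,0,0,32],[0,0,0.001,0,0,0,40],[0,0,0.001,0,0,0,40],[0,0,0.03,0,0,0,40],[0,0,0.1,0,0,0,40],[0,0,0.17,0,0,0,45],[0,-0.05,0.2,0,0,-0.01,45],[0,-0.11,0.2,0,0,-0.02,45],[0,-0.19,0.2,0,0,-0.03,45],[-0.003,-0.27,0.2,0,0,-0.04,45],[-0.006,-0.35,0.18,0,0,-0.05,45],[-0.006,-0.41,0.16,0,0,-0.0606,45],[-0.006,-0.431,0.144,0,0,-0.0606,45],[-0.006,-0.431,0.144,0,0,-0.0606,45],[-0.006,-0.431,0.144,0,0,-0.0606,45]]]'
python3 - <<'E'
from h import *
im=optics.read_camera("scene")
cv2.imwrite("pics/s7.png",cv2.resize(im[170:310,190:390],None,fx=4,fy=4,interpolation=cv2.INTER_CUBIC))
s=status.get_state();print(s["tool_pos"],s["finger_gap"])
E
```

```text
time: 14.03
tool_pos: [0.4743, -0.2099, 0.299]
tool_rot: [-179.9, 0.1, -0.7]
wrist_force: [-0.4, 0.3, -0.4]
finger_gap: 0.0388
[ 0.47441117 -0.2091527   0.29937878] 0.03859291631512494
```

View pics/s7.png

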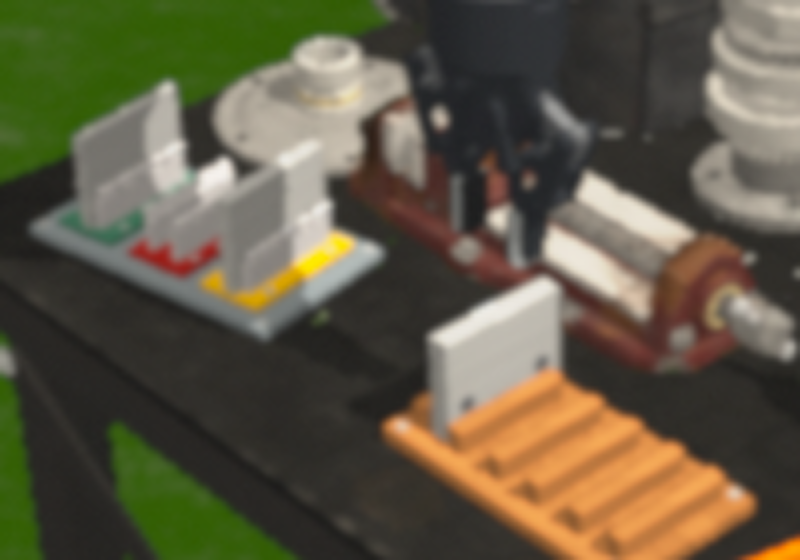

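Both plates stand down in the green and yellow bays. The last plate is under the gripper.

```bash
python3 -m pendant '[[[0,0,-0.07,0,0,0,45],[0,0,-0.13,0,0,0,45],[0,0,-0.15,0,0,0,45],[0,0,-0.15,0,0,0,45],[0,0,-0.15,0,0,0,30],[0,0,-0.15,0,0,0,20],[0,0,-0.15,0,0,0,10],[0,0,-0.15,0,0,0,0],[0,0,-0.15,0,0,0,0],[0,0,-0.15,0,0,0,0],[0,0,-0.15,0,0,0,0],[0,0,-0.15,0,0,0,0]]]' 50
```

```text
time: 15.08
tool_pos: [0.4753, -0.2094, 0.2262]
tool_rot: [-180.0, -0.1, -0.6]
wrist_force: [2.7, 5.7, -0.8]
finger_gap: 0.0145
```

It reads 14.5 mm, so this is the 15 mm plate and goes in the red bay.

```bash
python3 -m pendant '[[[0,0,0.04,0,0,0,0],[0,0,0.1,0,0,0,0],[0,0,0.17,0,0,0,0],[0,0.02,0.22,0,0,0,0],[0,0.06,0.22,0,0,0.01,0],[-0.003,0.11,0.22,0,0,0.015,0],[-0.006,0.17,0.22,0,0,0.02,0],[-0.01,0.23,0.22,0,0,0.03,0],[-0.012,0.29,0.22,0,0,0.035,0],[-0.015,0.35,0.22,0,0,0.04,0],[-0.016,0.41,0.22,0,0,0.05,0],[-0.017,0.47,0.22,0,0,0.055,0],[-0.017,0.52,0.22,0,0,0.0606,0],[-0.017,0.55,0.22,0,0,0.0606,0],[-0.017,0.5586,0.2,0,0,0.0606,0],[-0.017,0.5586,0.15,0,0,0.0606,0],[-0.017,0.5586,0.11,0,0,0.0606,0],[-0.017,0.5586,0.1,0,0,0.0606,0],[-0.017,0.5586,0.1,0,0,0.0606,0]]]' 70
python3 - <<'E'
from h import *
im=optics.read_camera("scene")
cv2.imwrite("pics/s8.png",cv2.resize(im[170:260,190:310],None,fx=6,fy=6,interpolation=cv2.INTER_CUBIC))
s=status.get_state();print(s["tool_pos"],s["finger_gap"])
E
```

```text
time: 16.67
tool_pos: [0.4652, 0.0688, 0.2735]
tool_rot: [-180.0, 0.2, 10.3]
wrist_force: [-0.5, 0.3, -4.8]
finger_gap: 0.0139
[0.46596903 0.06881168 0.27454865] 0.01382480886975344
```

View pics/s8.png

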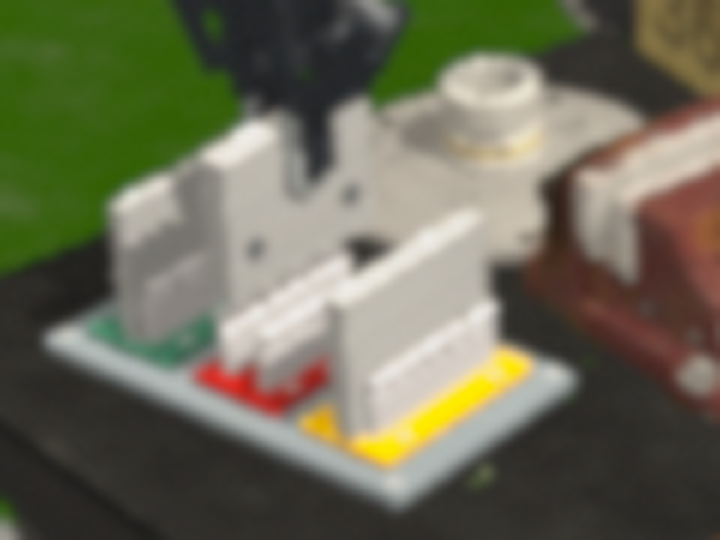

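The 15 mm plate is over the red bay, lower edge at about (290,280), clear of its neighbours. Lowering.

```bash
python3 -m pendant '[[[0,0,-0.015,0,0,0,0],[0,0,-0.03,0,0,0,0],[0,0,-0.045,0,0,0,0],[0,0,-0.054,0,0,0,0],[0,0,-0.06,0,0,0,0],[0,0,-0.06,0,0,0,0]]]'
```

```text
time: 17.22
tool_pos: [0.4659, 0.0692, 0.244]
tool_rot: [-180.0, 0.1, 10.3]
wrist_force: [-0.2, -0.6, -4.8]
finger_gap: 0.0141
```

```bash
python3 -m pendant '[[[0,0,-0.006,0,0,0,0],[0,0,-0.012,0,0,0,0],[0,0,-0.018,0,0,0,0],[0,0,-0.024,0,0,0,0],[0,0,-0.028,0,0,0,0],[0,0,-0.031,0,0,0,0],[0,0,-0.033,0,0,0,0],[0,0,-0.034,0,0,0,0],[0,0,-0.034,0,0,0,0]]]'
```

```text
time: 17.97
tool_pos: [0.4661, 0.0692, 0.2282]
tool_rot: [-180.0, 0.0, 10.3]
wrist_force: [-1.9, -0.1, 4.1]
finger_gap: 0.0143
```

Floor contact at z 0.228. Release, lift and clear the view.

```bash
python3 -m pendant '[[[0,0,0,0,0,0,20],[0,0,0,0,0,0,34],[0,0,0,0,0,0,40],[0,0,0,0,0,0,40],[0,0,0.03,0,0,0,40],[0,0,0.1,0,0,0,40],[0,0,0.17,0,0,0,40],[0,0,0.24,0,0,0,40],[0,-0.06,0.28,0,0,0,40],[0,-0.13,0.28,0,0,0,40],[0,-0.21,0.28,0,0,0,40],[0,-0.29,0.28,0,0,0,40],[0,-0.37,0.28,0,0,0,40],[0,-0.45,0.28,0,0,0,40],[0,-0.53,0.28,0,0,0,40],[0,-0.6,0.28,0,0,0,40],[0,-0.65,0.28,0,0,0,40],[0,-0.65,0.28,0,0,0,40]]]'
python3 - <<'E'
from h import *
im=optics.read_camera("scene")
cv2.imwrite("pics/s9.png",cv2.resize(im[170:260,190:310],None,fx=6,fy=6,interpolation=cv2.INTER_CUBIC))
cv2.imwrite("pics/s9w.png",im)
im=optics.read_camera("top")
cv2.imwrite("pics/t9w.png",im)
cv2.imwrite("pics/t9.png",cv2.resize(im[245:330,150:270],None,fx=6,fy=6,interpolation=cv2.INTER_CUBIC))
s=status.get_state();print(s["tool_pos"],s["finger_gap"])
E
```

```text
time: 19.47
tool_pos: [0.4667, -0.2607, 0.3679]
tool_rot: [179.8, -0.1, 10.1]
wrist_force: [1.0, 0.0, -0.5]
finger_gap: 0.0341
[ 0.46605098 -0.2566761   0.36738887] 0.03429459283651925
```

View pics/s9.png

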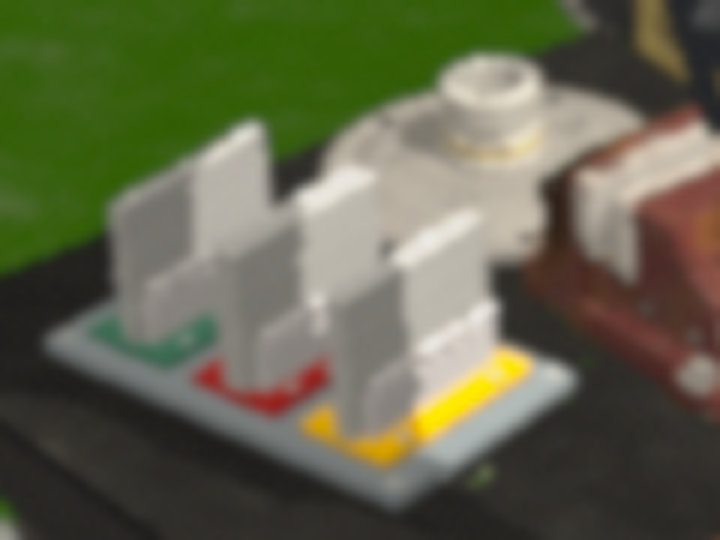

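View pics/t9.png

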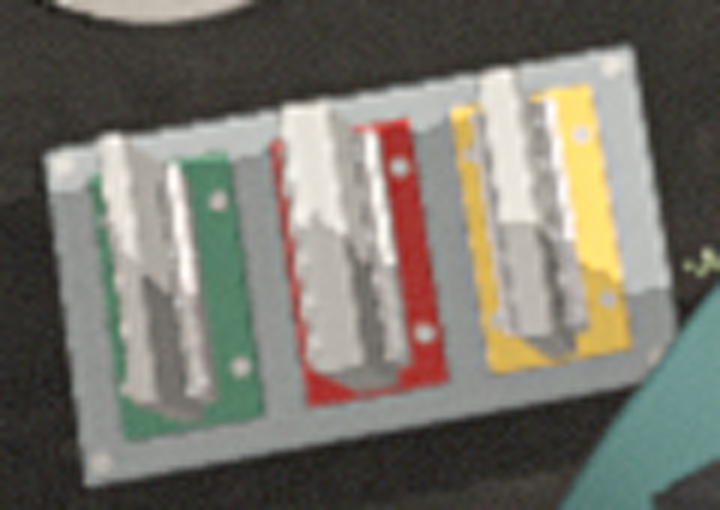

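View pics/s9w.png

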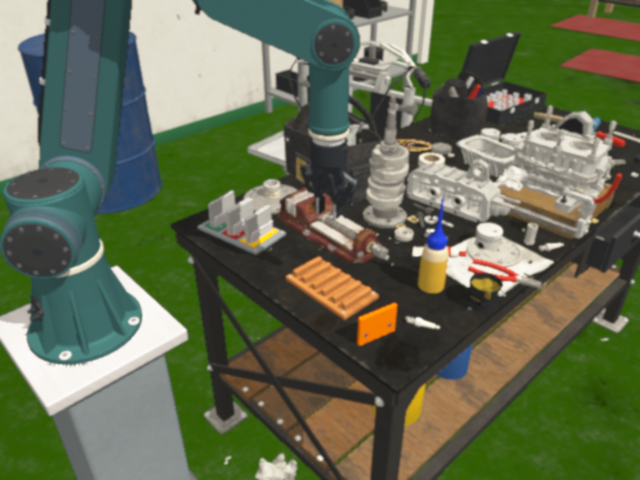

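All three plates stand upright, thin in green, thick in red and middle in yellow, with their top edges in line. The wooden rack is empty, and the bottle, plug and orange plate have not moved. Handing in.

```bash
python3 -c "
from station import env
print(env.close_job())"
```

```text
the job is handed in; nothing more can be done
None
```

All three parallels are back in the graded rack, each standing in the bay that matches its thickness. I handed the job in at about 19.5 s.

| Plate in wooden rack | Pinch reading | Thickness | Bay | Order placed |
|---|---|---|---|---|
| Middle | 7.7 mm | 8 mm | Green | 1st |
| Right | 10.9 mm | 11.5 mm | Yellow | 2nd |
| Left | 14.5 mm | 15 mm | Red | 3rd |

- **Seating:** Each plate met the bay floor at the tool height expected for a seated plate, about 0.228 m. The highest force I read at the wrist was about 17 N upward plus 6 N sideways, when the 8 mm plate touched the floor.
- **Last check:** The pictures showed all three plates upright with their tops in line. The wooden rack was empty, the bottle, spark plug and orange plate were in place, and the gripper was clear.
- **Disagreements:** Pinch readings ran 0.3–1 mm below the listed thickness, too little to confuse the sizes. The top camera placed the bays about 2 mm off in y. The 8 mm plate rubbed a fin at about 6 N going in. I moved the gripper over by 0.75 mm, and later aimed the other two bays from where it seated.

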